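# Shut down the fossil-preparation bench and put the specimens away

## Robot

A 6-joint arm with a two-finger parallel gripper is mounted at the origin on the work surface. World frame = base frame: x ahead of the robot, y to its left, z up, the work surface at z = 0. Lengths are in mm, angles in rad, forces in N, time in s.
With the tool pointing down it reaches from about 350 to 875 mm from the base axis. Payload 4.2 kg.
Tool frame: the origin (TCP) lies between the finger pads; the fingertips stand 14 mm ahead of it and the grasp point (between the pads) lies 5 mm behind it; z points along the fingers, y is the line along which they close (so a half turn about z gives the same grasp; the last joint's range is limited). The gripper opens to 85 mm and grips with 20 to 120 N. Pads are 22 mm wide; open, the fingers measure 114 mm over their backs; the gripper's body (76 mm by 85 mm) begins 54 mm behind the grasp point. The pads swing forward as they close: fully open they stand 13 mm farther back than shut.
Start: joints at [-0.847, 0.385, 0.008, 0, -1.194, -0.259], TCP at [280.164, -558.666, 245.312] pointing down, gripper open.
Joint ranges: [-3.14, 3.14], [-1.21, 2.06], [-1.07, 1.41], [-3.16, 2.05], [-2.99, -0.16], [-3.1, 3.1]. Speed limits (rad/s): [2.79, 2.79, 3.14, 3.14, 3.14, 3.14].

## Interface

Orientations are given as a unit quaternion [x, y, z, w].
In Python, from bench import * gives the robot as it stands.
- The arm moves only by the tool carry_out, never from a script. Its argument "motion" is a list of rows, each a list of 7 numbers: the turn, a rotation vector about the tool's x, y, z in rad, then the shift along the tool's x, y, z in mm, then the opening, from -1 (shut) to 1 (fully open), so that 0 is half open. A call has 1 to 5 rows; each row is the pose to reach, as a shift and turn from the pose commanded when the call began, along the tool's axes at that moment; what a row does not reach only later rows make up. A row lasts 1/8 s, in which the tool goes at most 62.5 mm and 10.7 degrees, less where a joint would pass 70% of its speed; a pose out of reach is approached as far as the arm can. A call with a gripper value outside its range is refused whole. The fingers move at their own pace and stop on an object; the grip force is fixed at half the most. Time passes only in rows, so rows that repeat a pose let the fingers close. It gives the time, the measured TCP pose, the force, the opening and the grip force at its end, in the units of the state.
- read_state(): the state, without advancing time (a new reading comes with each control period).
- get_image(name): name is "side" or "top" or "wrist"; returns a dict with "color" (400x640x3 uint8, blue, green, red), "mtx" (3x3 intrinsics, pixels), "k1" (the pictures are not rectified: a ray, as slopes to the right and down, at radius r is drawn at 1 + k1 r^2 times it, then the intrinsics apply), "position" and "orientation" of the camera in the world. Camera axes: x right, y down, z forward; pixel columns grow to the right and rows downward; lengths in mm; the calibration is good to about 2 mm. A picture is of the moment at which its call begins. There is no depth.
- job_done(): hands the job in; it is judged then, once.
The state is a dict: "clock": time; "joints": joint angles; "joint_vel": joint speeds; "joint_efforts": joint torques, N m; "position": TCP position; "ee_rot": TCP orientation; "contact_force": force on the tool from outside, world axes, zero at the start; "wrist_torque": the same for the moment, N m; "gripper_width": finger opening in mm; "grasp_force": force on a finger pad.
Only numpy, scipy, OpenCV 4.12 (cv2) and the standard library are available. Lean on these libraries where they do the work, as an engineer would, in place of code of your own. Each camera call takes 0.05 s, during which the arm holds its last target. There are 200 camera calls.

## Task

Shut the bench down first: lift the red guard on the isolator box, throw the toggle fully over from the red side to the green side, and lower the guard fully shut again. Then slide the vise jaw wide open while the finished fossil block is still sitting in the vise, lift the block out and lay it in the padded specimen tray, put every other fossil block lying on the bench into the tray too, all flat on the padding with the fossil face up, not stacked, and slide the empty vise fully closed. Leave the other things on the bench where they are.

Things in the scene. Friction and masses are not known exactly. Their poses are not given: they have to be found in the camera images.
- switch_box: Grey isolator box 165 x 150 mm, deck 50 mm high, fixed to the bench; origin under the toggle pivot on the bench. +x points to the hinge side (away from the robot at yaw 0), +y to the green (off) side. Low rims 12 mm high stand on the deck at y = +-71 mm.
- guard_hinge (a point): Point in the middle of the guard's hinge line: x = +75, z = 105 mm in the box's frame; the line runs along the box's y.
- guard_tab (a point): Grip point of the yellow tab on the guard's free edge, 163 mm from the hinge line. Tab 36 mm wide (along the box's y), 10 mm thick, stands 50 mm out from the 150 mm wide, 130 mm long, 6 mm thick red guard plate (which has 14 mm cheeks beneath its two side edges); the grip point is 17 mm from its end. It can be pinched by its two side faces and the guard turned about the hinge with the gripper kept pointing down.
- guard (a joint): Guard angle in rad: 0 shut (plate level over the toggle), grows as the tab is lifted, 1.9 is the stop (leaning back). It stays open beyond about 1.1; a stiff hinge (0.05 N m, guard 0.12 kg); it falls shut by itself when low.
- toggle_tip (a point): Tip of the steel toggle lever with a black knob, 12 to 14 mm thick, 50 mm long from its pivot on the deck (box x = y = 0, z = 50 mm).
- toggle (a joint): Toggle angle in rad: 0 leans 0.45 rad to the box's -y (red, on), 0.9 leans as far to +y (green, off). Stays where it is left; about 1.5 N at the tip.
- vise: Blue vise bed 225 (x) x 120 (y) x 25 mm high, fixed to the bench; origin under its centre. Fixed steel jaw at its +x end: face at x = +80 mm, top 41 mm above the bench. The moving jaw slides along x.
- jaw (a joint): Opening of the moving jaw in m: 0 closed (its face at vise x = +28 mm, so 52 mm between the faces), grows as it slides to the vise's -x, stop at 0.065. About 4 N friction; stays where it is left. Its steel plate reaches 89 mm above the bench, with a lip that reaches 10 mm over the top of the clamped block.
- jaw_handle (a point): Centre of the orange grip block on the moving jaw, 16 mm (x) x 40 mm (y), from 44 to 90 mm above the bench; this point 70 mm above the bench. 34 mm of free space between it and the jaw's plate.
- tray: Wooden tray 200 (x) x 240 (y) x 20 mm high, walls and floor 5 mm, turquoise pad; fixed; origin under its centre on the bench. Room for four blocks, two by two, long axes along y.
- finished_mid (a point): Finished fossil: sand-coloured rock block 50 x 90 x 55 mm high (x, y, z) with a dark ammonite on top, about 0.45 kg; the point is its centre; long axis along its y. Starts on the vise bed (its underside 25 mm above the bench) between the jaws.
- bone_block_mid (a point): Brown block with cream bones on top: sawn rock block 46 x 86 x 38 mm high (x, y, z), about 0.3 kg; the point is its centre; long axis along its y, fossil face up (+z). May be absent (None).
- trilobite_block_mid (a point): Grey block with a dark trilobite on top: sawn rock block 46 x 86 x 38 mm high (x, y, z), about 0.3 kg; the point is its centre; long axis along its y, fossil face up (+z). May be absent (None).
- ammonite_block_mid (a point): Cream block with a brown ammonite on top: sawn rock block 46 x 86 x 38 mm high (x, y, z), about 0.3 kg; the point is its centre; long axis along its y, fossil face up (+z). May be absent (None).
- glue: Bystander: white bottle, 48 mm wide, 110 mm high; origin under its centre.
- mug: Bystander: blue mug, 76 mm wide, 90 mm high; origin under its centre.
- brush: Bystander: brush lying beyond the tray.
- hammer: Bystander: hammer lying near the robot, to its right.
- jar: Bystander: amber jar with a steel cap, 56 mm wide, 70 mm high; origin under its centre.
- rock: Bystander: lump of brown rock about 110 mm wide, 56 mm high; origin under its centre.
Things that resemble listed ones, but are neither listed nor needed, are in the scene too. Leave any turquoise look-alike of the part that bears finished_mid alone.

How it is judged:
By the outcome, as a careful person would: the job done as asked, in the order asked, and still so for the second after the job is handed in, with the robot touching nothing.
Of bone_block, trilobite_block, ammonite_block only 1 to 3 are there at a start; the rules pass over those that are not, and their reading is None.
At some moment in a run one of bone_block, trilobite_block, ammonite_block may be knocked a few centimetres aside while the robot is not near it.
It also fails if it takes over 210 s, if anything falls off the work surface, if the arm or the gripper's body presses on something with over 40 N, if the wrist force passes 120 N, or if a joint passes its speed limit or range.

## Working session

There is one attempt and no reset: what is moved stays moved. The work goes in short steps, Python scripts to look and compute and a tool call to move; the robot and the scene stay as the last step left them, time stands still between calls to the robot, and variables do not carry over. Pictures are saved under pics/ and viewed, at most 14 in all, crops included, and the job is handed in when it is done.

Besides the shell and the picture viewer there is one more tool, called after "Request:" as a command line: name --pt "numbers of a row" for each row, then --argument value for the rest. carry_out: Moves the arm, as the interface text tells. Its arguments: {"type":"object","properties":{"motion":{"type":"array"}},"required":["motion"]}

```bash
ls; mkdir -p pics
cat > h.py <<'E'
from bench import *
import numpy as np, cv2
from scipy.spatial.transform import Rotation as R
def snap(n,f=None):
    im=get_image(n); cv2.imwrite(f or f'pics/{n}.png',im['color']); np.save(f'pics/{n}.npy',{k:v for k,v in im.items() if k!='color'},allow_pickle=True); return im
def cal(n): return np.load(f'pics/{n}.npy',allow_pickle=True).item()
def ray(c,u,v):
    K=np.array(c['mtx']);d=np.array([(u-K[0,2])/K[0,0],(v-K[1,2])/K[1,1]]);s=d.copy()
    for _ in range(20): s=d/(1+c['k1']*(s@s))
    r=R.from_quat(c['orientation']).apply([s[0],s[1],1]); return np.array(c['position']),r
def at(c,u,v,z):
    p,r=ray(c,u,v); return p+r*(z-p[2])/r[2]
def proj(c,P):
    K=np.array(c['mtx']);q=R.from_quat(c['orientation']).inv().apply(np.array(P)-c['position']);s=q[:2]/q[2];s=s*(1+c['k1']*(s@s))
    return np.array([K[0,0]*s[0]+K[0,2],K[1,1]*s[1]+K[1,2]])
E
python3 - <<'E'
from h import *
for n in('top','side'):
    i=snap(n);print(n,i['position'],i['orientation'],i['mtx'],i['k1'])
print(read_state())
E
```

```text
pics
top [ 422.41024134   30.98630367 1502.96540291] [-0.70206386  0.71121124 -0.02652814  0.0241073 ] [[517.85075256   0.         319.30526862]
 [  0.         517.85075256 196.6626965 ]
 [  0.           0.           1.        ]] -0.08549122524909791
side [ 316.38580221  764.35474204 1020.6671275 ] [-0.12758916  0.93497222 -0.3283833   0.04138067] [[457.15301128   0.         314.9079009 ]
 [  0.         457.15301128 203.84792336]
 [  0.           0.           1.        ]] -0.12503258423928887
{'clock': 0.1, 'joints': array([-8.47414083e-01,  3.85502443e-01,  6.80855011e-03, -4.38024974e-04,
       -1.19398252e+00, -2.58610104e-01]), 'joint_vel': array([ 0.00218308, -0.00133894,  0.00412807,  0.00137732, -0.00015408,
       -0.00072081]), 'joint_efforts': array([-5.44772083e-04, -3.93318594e+01,  1.88930386e+01,  4.19794768e+00,
       -2.58073909e-03, -4.16828470e-06]), 'position': array([ 279.95605456, -558.26894917,  244.33475724]), 'ee_rot': array([-2.30221394e-01,  9.73137804e-01,  9.24975026e-04, -2.63712989e-04]), 'contact_force': array([ 0.31597507, -0.12959688, -0.28541692]), 'wrist_torque': array([ 0.03482776,  0.04086836, -0.02439775]), 'grasp_force': 0.0, 'gripper_width': 85.15761150719848}
```

View pics/top.png

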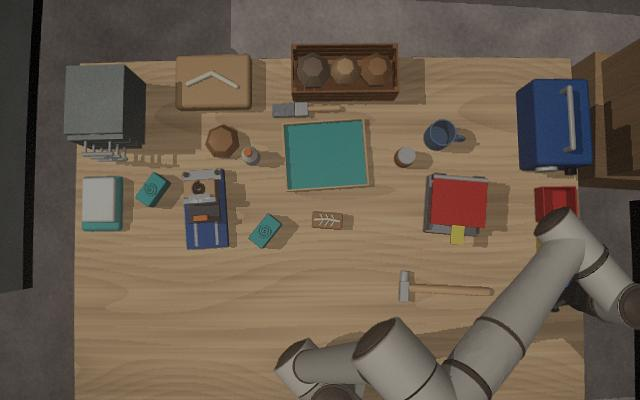

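View pics/side.png

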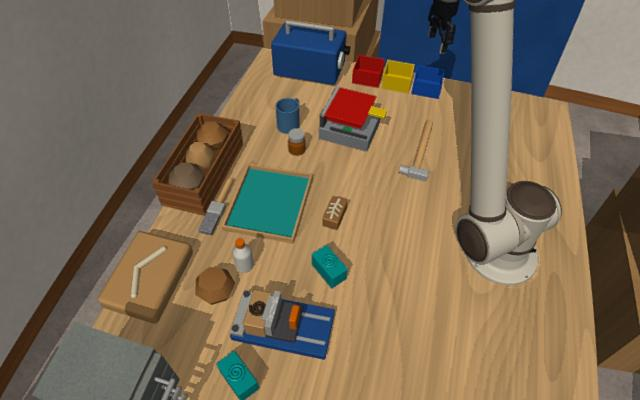

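Two images: the red-guarded box is at top (457,203), its yellow tab at (457,235). The vise is at (205,210), its sand block at (198,187) and its orange handle at (201,218). The bone block is at (327,220) and the tray at (327,155).

Things that could be mistaken:
- **Finished block:** the turquoise look-alikes at (153,188) and (265,231), which I leave alone, against the sand-coloured block in the vise at (198,187), which I choose.
- **Guard:** the red bin at (556,205), against the red plate at (457,203), which I choose.
- **Loose blocks:** the rocks in the crate and the bone on the brown case, against the bone block at (327,220), which I choose.

Next is a close crop to check these choices.

Run:
```python
import cv2,numpy as np
t=cv2.imread('pics/top.png');s=cv2.imread('pics/side.png')
f=lambda i,u,v,w,h:cv2.resize(i[v:v+h,u:u+w],(400,300),interpolation=cv2.INTER_CUBIC)
cv2.imwrite('pics/m1.png',np.vstack([np.hstack([f(t,400,165,100,75+0),f(t,160,165,120,90)]),np.hstack([f(s,310,80,100,75),f(s,220,280,120,90)])]))
```

```text
(no output)
```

View pics/m1.png

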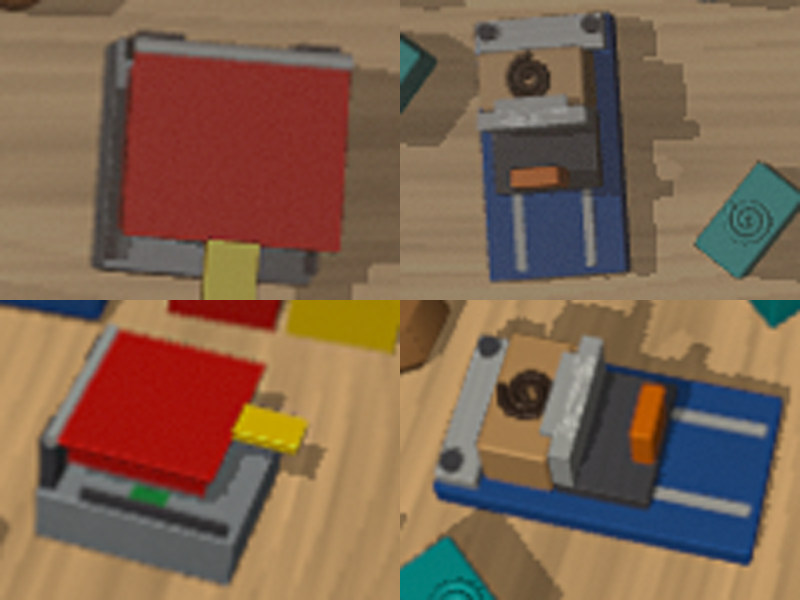

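Crops confirm: red guard with tab (tab centre ~ top (457.8,234)), sand block with dark ammonite clamped in vise, orange handle (201,218). Computing poses.

```bash
cat >> h.py <<'E'
from scipy.optimize import least_squares
def fit(obs):  # obs: (cam,u,v,localxyz) -> x,y,yaw
    def loc(p,P): c,s=np.cos(p[2]),np.sin(p[2]); return np.array([p[0]+c*P[0]-s*P[1],p[1]+s*P[0]+c*P[1],P[2]])
    cs={n:cal(n) for n in {o[0] for o in obs}}
    fun=lambda q:np.concatenate([proj(cs[n],loc([q[0]*100,q[1]*100,q[2]],P))-[u,v] for n,u,v,P in obs])
    r=least_squares(fun,[5,0,0]); p=r.x*[100,100,1]; return p,np.round(r.fun.reshape(-1,2),1),loc
E
python3 - <<'E'
from h import *
T=lambda u,v,P:('top',400+u/4,165+v/4,P)
V=lambda u,v,P:('top',160+(u-400)/3.3333,165+v/3.3333,P)
S=lambda u,v,P:('side',310+u/4,80+(v-300)/4,P)
W=lambda u,v,P:('side',220+(u-400)/3.3333,280+(v-300)/3.3333,P)
b=[T(132,53,[75,75,108]),T(350,68,[75,-75,108]),T(122,235,[-55,75,108]),T(340,250,[-55,-75,108]),S(265,366,[-55,-75,108])]
p,r,loc=fit(b);print('box',p,r.tolist(),'tab',loc(p,[-88,0,105]),'tab end',loc(p,[-105,0,105]))
v=[V(612,12,[112.5,-60,25]),V(628,270,[-112.5,-60,25]),V(492,282,[-112.5,60,25]),W(748,563,[-112.5,60,25]),W(782,398,[-112.5,-60,25])]
p,r,loc=fit(v);print('vise',p,r.tolist(),'blk',loc(p,[55,0,52.5]))
c=cal('top')
print('handle corners',[at(c,160+(u-400)/3.3333,165+w/3.3333,90).round() for u,w in((511,170),(566,168))])
print('end x loc', loc(p,[28,0,89]))
t=cal('top')
print('tray', [at(t,u,w,20).round() for u,w in((284,122),(366,119),(369,186),(287,191))])
print('bone', [at(t,u,w,38).round() for u,w in((313,211),(343,213),(342,229),(312,227))])
print('teal', [at(t,u,w,38).round() for u,w in((265,231),(153,188))])
print('jar,mug,glue,hammer,rock', [at(t,u,w,z).round() for u,w,z in((405,157,70),(440,135,90),(249,156,110),(404,285,20),(222,141,56))])
E
```

```text
box [ 4.91449187e+02 -3.52882523e+02 -8.39436953e-02] [[-0.0, -1.4], [-0.4, -1.1], [-0.2, 0.8], [-0.1, 0.9], [1.2, -1.1]] tab [ 403.75905331 -345.50415017  105.        ] tab end [ 386.81891378 -344.07878272  105.        ]
vise [4.99413067e+02 3.54948150e+02 5.07090072e-02] [[-0.3, -0.6], [-1.1, 0.2], [-2.0, -0.8], [0.8, -2.0], [0.9, -0.4]] blk [554.34236885 357.73595022  52.5       ]
handle corners [array([475., 371.,  90.]), array([476., 326.,  90.])]
end x loc [527.37707536 356.36739372  89.        ]
tray [array([748., 125.,  20.]), array([ 754., -114.,   20.]), array([ 558., -118.,   20.]), array([546., 118.,  20.])]
bone [array([487.,  44.,  38.]), array([480., -41.,  38.]), array([435., -38.,  38.]), array([442.,  47.,  38.])]
teal [array([432., 180.,  38.]), array([558., 501.,  38.])]
jar,mug,glue,hammer,rock [array([ 633., -216.,   70.]), array([ 691., -312.,   90.]), array([636., 215., 110.]), array([ 273., -213.,   20.]), array([688., 299.,  56.])]
```

```bash
cat >> h.py <<'E'
def plan(*tg, start=None, ws=55., wr=10.):
    """targets (TCP x,y,z, world heading deg of tool y (mod 180)); prints calls' rows, 5 per call"""
    s=read_state()
    q=R.from_quat(s['ee_rot']); y=q.apply([0,1,0]); a0=np.degrees(np.arctan2(y[1],y[0]))
    p0=np.array(s['position'],float)
    if start is not None: p0=np.array(start[:3],float); a0=start[3]
    pts=[];p,a=p0,a0
    for t in tg:
        t=np.array(t,float); d=(t[3]-a+90)%180-90 if len(t)>3 else 0
        n=int(max(1,np.ceil(np.linalg.norm(t[:3]-p)/ws),np.ceil(abs(d)/wr)))
        for k in range(1,n+1): pts.append((p+(t[:3]-p)*k/n,a+d*k/n))
        p,a=t[:3],a+d
    print('from',p0.round(1),round(a0,1))
    fr=(p0,a0)
    for i in range(0,len(pts),5):
        h=np.radians(fr[1]); ty=np.array([np.cos(h),np.sin(h),0]); tz=np.array([0,0,-1.]); tx=np.cross(ty,tz)
        print([[0,0,round(-float(np.radians(b-fr[1])),3)]+[int(round(float((x-fr[0])@e))) for e in(tx,ty,tz)] for x,b in pts[i:i+5]])
        fr=pts[min(i+4,len(pts)-1)]
E
python3 - <<'E'
from h import *
plan((404,-345.5,175,85.2),(404,-345.5,100,85.2))
E
```

```text
from [ 280.  -558.3  244.3] 116.6
[[0, 0, 0.11, -41, 27, 14], [0, 0, 0.219, -82, 54, 28], [0, 0, 0.329, -124, 81, 42], [0, 0, 0.439, -165, 108, 55], [0, 0, 0.548, -206, 135, 69]]
[[0, 0, -0.0, 0, 0, 38], [0, 0, -0.0, 0, 0, 75]]
```

Request:
carry_out --pt "0 0 0.11 -41 27 14 0.4" --pt "0 0 0.22 -82 54 28 0.4" --pt "0 0 0.33 -124 81 42 0.4" --pt "0 0 0.44 -165 108 55 0.4" --pt "0 0 0.55 -206 135 69 0.4"

```text
clock: 0.72
position: [404.2, -344.1, 175.7]
ee_rot: [0.044, 0.999, 0.0, -0.0]
contact_force: [1.0, -0.1, -0.4]
gripper_width: 59.6
grasp_force: 0.0
```

Run:
```python
from h import *
snap('wrist');snap('top')
c=cal('wrist')
plan((404,-345.5,100,85.2))
for P in([404,-345.5,110],[386.8,-344,110]):print(proj(c,P))
a=cv2.imread('pics/wrist.png');b=cv2.imread('pics/top.png')
cv2.imwrite('pics/m2.png',np.vstack([cv2.resize(a,(480,300)),cv2.resize(b,(480,300))]))
```

```text
from [ 404.4 -342.   174.5] 85.3
[[0, 0, 0.001, 0, -2, 37], [0, 0, 0.002, 0, -4, 75]]
[323.3106512  220.46552475]
[323.21817152 198.19804621]
```

View pics/m2.png

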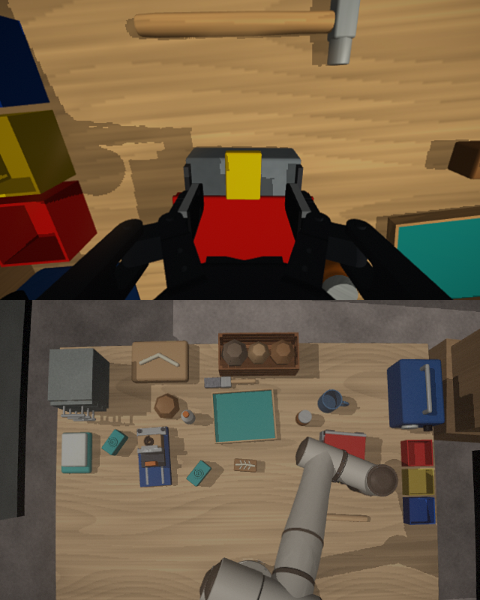

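The wrist view shows the tab (centre ~(325,220) px full scale) centred between the fingers. The top view shows no further loose blocks besides the bone one. Next I descend and pinch.

Request:
carry_out --pt "0 0 0 0 -1 37 0.4" --pt "0 0 0 -2 -2 75 0.4" --pt "0 0 0 -2 -2 75 -0.3" --pt "0 0 0 -2 -2 75 -0.3" --pt "0 0 0 -2 -2 75 -0.3"

```text
clock: 1.45
position: [404.0, -345.7, 101.5]
ee_rot: [0.044, 0.999, 0.002, -0.002]
contact_force: [0.0, 9.6, -2.4]
gripper_width: 34.7
grasp_force: 59.8
```

Run:
```python
from h import *
print(read_state())
s=read_state()['position']
# arc from theta 0; box x dir
h=np.radians(-4.8);bx=np.array([np.cos(h),np.sin(h)])
pts=[]
for th in np.linspace(0,1.7,11)[1:]:
    d=163*(1-np.cos(th)); pts.append((*(s[:2]+bx*d),s[2]+163*np.sin(th)))
plan(*pts)
```

```text
{'clock': 1.45, 'joints': array([-0.40413173,  0.38369796, -0.40342889, -0.00418945, -0.78829204,
       -1.25134437]), 'joint_vel': array([ 6.19215837e-04, -5.29877468e-03, -1.13911627e-03, -1.64678920e-04,
       -1.13178512e-05, -9.06836717e-04]), 'joint_efforts': array([ -3.39228518, -35.59789538,  17.08745956,   5.55799931,
         1.16027646,   0.27699265]), 'position': array([ 404.04770727, -345.68234942,  101.48314413]), 'ee_rot': array([ 0.04380604,  0.99903628,  0.00220419, -0.00163708]), 'contact_force': array([ 4.54240764e-03,  9.56172758e+00, -2.42461841e+00]), 'wrist_torque': array([ 2.48026281,  0.24012007, -0.31970122]), 'grasp_force': 59.828749895095825, 'gripper_width': 34.65398218682505}
from [ 404.  -345.7  101.5] 85.0
[[0, 0, -0.0, -2, 0, -28], [0, 0, -0.0, -9, 0, -54], [0, 0, -0.0, -21, 0, -80], [0, 0, -0.0, -36, 0, -102], [0, 0, -0.0, -55, 0, -122]]
[[0, 0, -0.0, -22, 0, -16], [0, 0, -0.0, -47, 0, -29], [0, 0, -0.0, -73, 0, -37], [0, 0, -0.0, -101, 0, -40], [0, 0, -0.0, -129, 0, -39]]
```

Request:
carry_out --pt "0 0 0 -2 1 -28 -0.3" --pt "0 0 0 -9 1 -54 -0.3" --pt "0 0 0 -21 1 -80 -0.3" --pt "0 0 0 -36 1 -102 -0.3" --pt "0 0 0 -55 1 -122 -0.3"

```text
clock: 2.08
position: [459.7, -350.7, 224.2]
ee_rot: [0.043, 0.999, 0.001, -0.001]
contact_force: [2.5, 0.0, -10.1]
gripper_width: 34.9
grasp_force: 61.3
```

Request:
carry_out --pt "0 0 0 -22 0 -16 -0.3" --pt "0 0 0 -47 0 -29 -0.3" --pt "0 0 0 -73 0 -37 -0.3" --pt "0 0 0 -101 0 -40 -0.3" --pt "0 0 0 -129 0 -39 -0.3"

```text
clock: 2.7
position: [587.4, -362.7, 265.3]
ee_rot: [0.043, 0.999, -0.0, -0.002]
contact_force: [-5.0, -0.1, 0.2]
gripper_width: 34.7
grasp_force: 65.5
```

Request:
carry_out --pt "0 0 0 0 0 0 0.4" --pt "0 0 0 0 0 0 0.4" --pt "0 0 0 0 0 0 0.4" --pt "0 0 0 0 0 -40 0.4" --pt "0 0 0 0 0 -75 0.4"

```text
clock: 3.32
position: [588.3, -362.7, 339.3]
ee_rot: [0.043, 0.999, -0.0, 0.0]
contact_force: [-0.6, 0.2, 0.1]
gripper_width: 59.6
grasp_force: 0.0
```

Run:
```python
from h import *
plan((489.6,-374.5,340,85.2),(489.6,-374.5,170,85.2))
```

```text
from [ 588.3 -362.7  339.3] 85.1
[[0, 0, -0.001, 49, -10, 0], [0, 0, -0.002, 97, -20, -1], [0, 0, -0.002, 97, -20, 42], [0, 0, -0.002, 97, -20, 84], [0, 0, -0.002, 97, -20, 127]]
[[0, 0, -0.0, 0, 0, 42]]
```

Request:
carry_out --pt "0 0 0 49 -10 0 -0.2" --pt "0 0 0 97 -20 0 -0.2" --pt "0 0 0 97 -20 42 -0.2" --pt "0 0 0 97 -20 84 -0.2" --pt "0 0 0 97 -20 130 -0.2"

```text
clock: 3.95
position: [490.1, -374.4, 207.7]
ee_rot: [0.043, 0.999, -0.001, 0.001]
contact_force: [0.0, 0.4, 0.5]
gripper_width: 34.0
grasp_force: 0.0
```

Run:
```python
from h import *
snap('wrist');c=cal('wrist');s=read_state();print(s['position'])
snap('side')
print(proj(c,[489.6,-374.5,95]),proj(c,[491.4,-353,50]))
a=cv2.imread('pics/wrist.png');b=cv2.imread('pics/side.png')[40:190,270:510]
cv2.imwrite('pics/m3.png',np.vstack([cv2.resize(a[100:400,170:490],(480,300*480//320)),cv2.resize(b,(240,150))[:, :].repeat(2,1)[:150]]))
```

```text
[ 486.84779717 -371.96500498  199.87741697]
[325.25897437 199.98122382] [345.91793946 186.67090011]
```

View pics/m3.png

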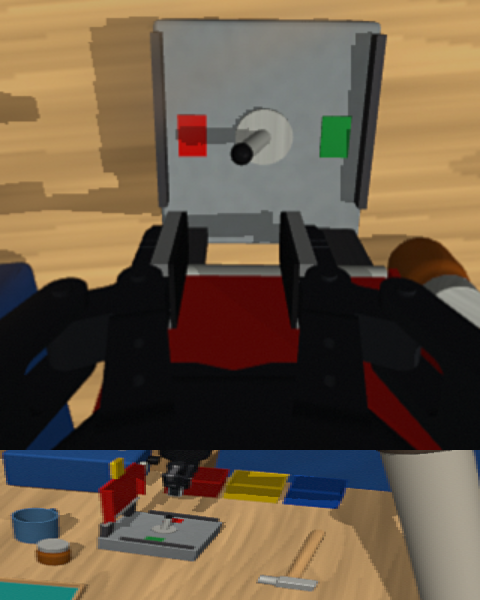

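Wrist view: the guard stands upright. The toggle knob is at full-image (331,202), leaning to the red side, and the green patch is to the right. Measuring from a settled pose.

Run:
```python
from h import *
c=cal('wrist')
k=at(c,331.3,202,93);piv=at(c,170+265/1.5,100+136/1.5,52);print('knob',k,'piv',piv,'gr',at(c,170+336/1.5,100+136/1.5,50),'red',at(c,170+192/1.5,100+135/1.5,50))
snap('wrist')
print(read_state()['position'])
plan((k[0],k[1],88,85.2))
```

```text
knob [ 492.63033588 -369.2658076    93.        ] piv [ 495.22863718 -352.5921055    52.        ] gr [ 500.04469661 -302.86866722   50.        ] red [ 490.74765905 -403.48409158   50.        ]
[ 489.1454922  -373.84264958  206.03730514]
from [ 489.1 -373.8  206. ] 85.1
[[0, 0, -0.001, -1, 2, 39], [0, 0, -0.001, -2, 3, 79], [0, 0, -0.002, -3, 5, 118]]
```

Request:
carry_out --pt "0 0 0 -2 2 39 -0.2" --pt "0 0 0 -3 3 79 -0.2" --pt "0 0 0 -3 3 118 -0.2" --pt "0 0 0 -3 3 118 -0.2" --pt "0 0 0 -3 3 118 -0.2"

```text
clock: 4.72
position: [495.9, -372.6, 92.6]
ee_rot: [0.042, 0.999, -0.001, 0.002]
contact_force: [0.5, 0.2, 0.5]
gripper_width: 34.0
grasp_force: 0.0
```

Request:
carry_out --pt "0 0 0 2 0 5 -0.2" --pt "0 0 0 2 15 5 -0.2" --pt "0 0 0 2 28 5 -0.2" --pt "0 0 0 2 38 5 -0.2" --pt "0 0 0 2 42 5 -0.2"

```text
clock: 5.35
position: [496.3, -330.6, 85.4]
ee_rot: [0.041, 0.999, -0.002, 0.001]
contact_force: [-2.8, -16.8, 0.8]
gripper_width: 34.0
grasp_force: 7.5
```

Request:
carry_out --pt "0 0 0 0 0 0 -0.2" --pt "0 0 0 0 0 0 -0.2"

```text
clock: 5.6
position: [496.2, -331.1, 85.3]
ee_rot: [0.042, 0.999, -0.002, 0.001]
contact_force: [-0.5, -9.5, 2.6]
gripper_width: 34.5
grasp_force: 4.7
```

Request:
carry_out --pt "0 0 0 0 -8 0 -0.2" --pt "0 0 0 0 -8 -40 -0.2" --pt "0 0 0 0 -8 -80 -0.2" --pt "0 0 0 0 -8 -120 -0.2" --pt "0 0 0 0 -8 -120 -0.2"

```text
clock: 6.22
position: [496.4, -337.3, 207.5]
ee_rot: [0.042, 0.999, -0.001, 0.003]
contact_force: [-0.6, -0.2, 0.1]
gripper_width: 34.4
grasp_force: 0.0
```

Request:
carry_out --pt "0 0 0 0 0 0 -0.2" --pt "0 0 0 0 0 0 -0.2"

```text
clock: 6.48
position: [494.1, -336.7, 202.5]
ee_rot: [0.043, 0.999, 0.001, -0.002]
contact_force: [-0.6, 0.1, -0.7]
gripper_width: 34.1
grasp_force: 0.0
```

Run:
```python
from h import *
i=snap('wrist');print(read_state()['position'])
cv2.imwrite('pics/c4.png',i['color'][100:300,170:490])
snap('side')
```

```text
[ 494.19880395 -336.86429617  202.68293691]
```

View pics/c4.png

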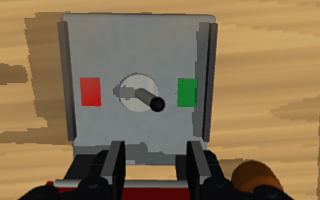

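Run:
```python
from h import *
c=cal('wrist');print(at(c,327.5,203,94))
plan((494,-340,340,85.2),(587.4,-362,340,85.2),(587.4,-362,265,85.2))
h=np.radians(-4.8);bx=np.array([np.cos(h),np.sin(h)])
pts=[]
for th in np.linspace(1.7,0,11)[1:]:
    pts.append((*(np.array([404.,-346.5])+bx*163*(1-np.cos(th))),101.5+163*np.sin(th)))
plan(*pts,start=(*(np.array([404.,-346.5])+bx*163*(1-np.cos(1.7))),101.5+163*np.sin(1.7),85.2))
```

```text
[ 494.49670726 -334.57642051   94.        ]
from [ 494.3 -337.   202.9] 85.1
[[0, 0, -0.0, 0, -1, -46], [0, 0, -0.001, 0, -2, -91], [0, 0, -0.001, 0, -3, -137], [0, 0, -0.001, -47, -10, -137], [0, 0, -0.001, -95, -17, -137]]
[[0, 0, -0.0, 0, 0, 38], [0, 0, -0.0, 0, 0, 75]]
from [ 587.4 -361.9  263.1] 85.2
[[0, 0, -0.0, 28, 0, -1], [0, 0, -0.0, 55, 0, 2], [0, 0, -0.0, 82, 0, 10], [0, 0, -0.0, 106, 0, 23], [0, 0, -0.0, 129, 0, 39]]
[[0, 0, -0.0, 19, 0, 20], [0, 0, -0.0, 35, 0, 43], [0, 0, -0.0, 46, 0, 68], [0, 0, -0.0, 53, 0, 95], [0, 0, -0.0, 55, 0, 122]]
```

The knob is now at y≈-335, about 18 mm to the green side of the pivot and mirroring the start, so the toggle is fully over. Next I re-grip the tab.

Request:
carry_out --pt "0 0 0 0 -1 -46 0.4" --pt "0 0 0 0 -2 -91 0.4" --pt "0 0 0 0 -3 -137 0.4" --pt "0 0 0 -47 -10 -137 0.4" --pt "0 0 0 -95 -17 -137 0.4"

```text
clock: 7.2
position: [588.9, -362.6, 342.3]
ee_rot: [0.043, 0.999, -0.0, 0.001]
contact_force: [0.7, -1.0, 0.9]
gripper_width: 59.9
grasp_force: 0.0
```

Request:
carry_out --pt "0 0 0 0 0 0 0.4" --pt "0 0 0 0 0 38 0.4" --pt "0 0 0 0 0 75 0.4" --pt "0 0 0 0 0 75 0.4" --pt "0 0 0 0 0 75 0.4"

```text
clock: 7.82
position: [588.3, -362.9, 268.2]
ee_rot: [0.042, 0.999, -0.001, 0.001]
contact_force: [0.9, 0.0, 0.7]
gripper_width: 59.7
grasp_force: 0.0
```

Request:
carry_out --pt "0 0 0 0 0 0 -0.3" --pt "0 0 0 0 0 0 -0.3" --pt "0 0 0 0 0 0 -0.3"

```text
clock: 8.2
position: [588.7, -362.9, 268.8]
ee_rot: [0.042, 0.999, -0.001, 0.002]
contact_force: [0.6, -0.0, 6.4]
gripper_width: 34.9
grasp_force: 61.0
```

Request:
carry_out --pt "0 0 0 28 0 -1 -0.3" --pt "0 0 0 55 0 2 -0.3" --pt "0 0 0 82 0 10 -0.3" --pt "0 0 0 107 0 23 -0.3" --pt "0 0 0 130 0 40 -0.3"

```text
clock: 8.82
position: [459.5, -350.8, 228.6]
ee_rot: [0.042, 0.999, -0.0, 0.003]
contact_force: [1.9, 4.7, 3.4]
gripper_width: 34.4
grasp_force: 60.7
```

Request:
carry_out --pt "0 0 0 19 0 21 -0.3" --pt "0 0 0 35 0 45 -0.3" --pt "0 0 0 47 0 71 -0.3" --pt "0 0 0 54 0 99 -0.3" --pt "0 0 0 56 0 126 -0.3"

```text
clock: 9.45
position: [400.9, -345.2, 99.6]
ee_rot: [0.043, 0.999, 0.001, -0.001]
contact_force: [-1.6, 5.6, 7.4]
gripper_width: 34.7
grasp_force: 61.3
```

Request:
carry_out --pt "0 0 0 0 0 0 -0.3" --pt "0 0 0 0 0 0 -0.3" --pt "0 0 0 0 0 0 -0.3"

```text
clock: 9.82
position: [400.8, -345.2, 99.6]
ee_rot: [0.043, 0.999, 0.001, -0.002]
contact_force: [-3.2, 4.4, 1.0]
gripper_width: 34.9
grasp_force: 60.6
```

Request:
carry_out --pt "0 0 0 0 0 0 0.4" --pt "0 0 0 0 0 0 0.4" --pt "0 0 0 0 0 -40 0.4" --pt "0 0 0 0 0 -90 0.4" --pt "0 0 0 0 0 -150 0.4"

```text
clock: 10.45
position: [402.4, -346.4, 251.3]
ee_rot: [0.043, 0.999, 0.0, -0.001]
contact_force: [0.8, -0.4, 0.6]
gripper_width: 59.7
grasp_force: 0.0
```

Run:
```python
from h import *
snap('side'); print(read_state()['position'])
plan((450,0,250,88),(470,335,250,92.9))
```

```text
[ 405.97936431 -349.46499575  261.44691438]
from [ 406.  -349.5  261.4] 85.2
[[0, 0, -0.007, -2, 50, 2], [0, 0, -0.014, -4, 101, 3], [0, 0, -0.021, -6, 151, 5], [0, 0, -0.028, -8, 201, 7], [0, 0, -0.035, -11, 251, 8]]
[[0, 0, -0.007, -4, 50, 2], [0, 0, -0.014, -8, 100, 3], [0, 0, -0.026, -8, 148, 3], [0, 0, -0.038, -9, 196, 3], [0, 0, -0.05, -9, 244, 3]]
[[0, 0, -0.012, -3, 48, 0], [0, 0, -0.024, -6, 96, 0], [0, 0, -0.037, -9, 144, 0], [0, 0, -0.049, -12, 191, 0]]
```

Request:
carry_out --pt "0 0 -0.01 -2 50 0 0.4" --pt "0 0 -0.015 -4 101 0 0.4" --pt "0 0 -0.02 -6 151 0 0.4" --pt "0 0 -0.03 -8 201 0 0.4" --pt "0 0 -0.035 -11 251 0 0.4"

```text
clock: 11.12
position: [435.3, -95.9, 250.6]
ee_rot: [0.025, 1.0, 0.0, 0.001]
contact_force: [-0.7, -0.5, -0.2]
gripper_width: 59.7
grasp_force: 0.0
```

Request:
carry_out --pt "0 0 -0.01 -4 50 0 0.4" --pt "0 0 -0.015 -8 100 0 0.4" --pt "0 0 -0.025 -8 148 0 0.4" --pt "0 0 -0.04 -9 196 0 0.4" --pt "0 0 -0.05 -9 244 0 0.4"

```text
clock: 11.75
position: [456.4, 147.6, 250.5]
ee_rot: [-0.0, 1.0, 0.0, 0.001]
contact_force: [0.9, -0.1, -0.3]
gripper_width: 60.0
grasp_force: 0.0
```

Request:
carry_out --pt "0 0 -0.01 -3 48 0 0.4" --pt "0 0 -0.025 -6 96 0 0.4" --pt "0 0 -0.04 -9 144 0 0.4" --pt "0 0 -0.05 -12 191 0 0.4" --pt "0 0 -0.05 -12 191 0 0.4"

```text
clock: 12.38
position: [468.4, 339.7, 249.4]
ee_rot: [-0.026, 1.0, 0.0, 0.0]
contact_force: [-0.1, -0.1, 0.5]
gripper_width: 59.8
grasp_force: 0.0
```

Request:
carry_out --pt "0 0 0 0 0 0 0.4" --pt "0 0 0 0 0 0 0.4" --pt "0 0 0 0 0 0 0.4"

```text
clock: 12.75
position: [468.4, 335.9, 250.7]
ee_rot: [-0.024, 1.0, 0.0, 0.0]
contact_force: [-0.8, 0.2, 0.1]
gripper_width: 59.8
grasp_force: 0.0
```

Run:
```python
from h import *
print(read_state()['position'])
i=snap('wrist');t=snap('top')
cv2.imwrite('pics/m5.png',np.vstack([i['color'],cv2.resize(t['color'][150:275,380:580],(320,200)).repeat(1,1) if 0 else cv2.copyMakeBorder(cv2.resize(t['color'][100:260,310:520],(262,200)),0,0,0,378,0)]))
```

```text
[468.44491856 335.94323587 250.69413143]
```

View pics/m5.png

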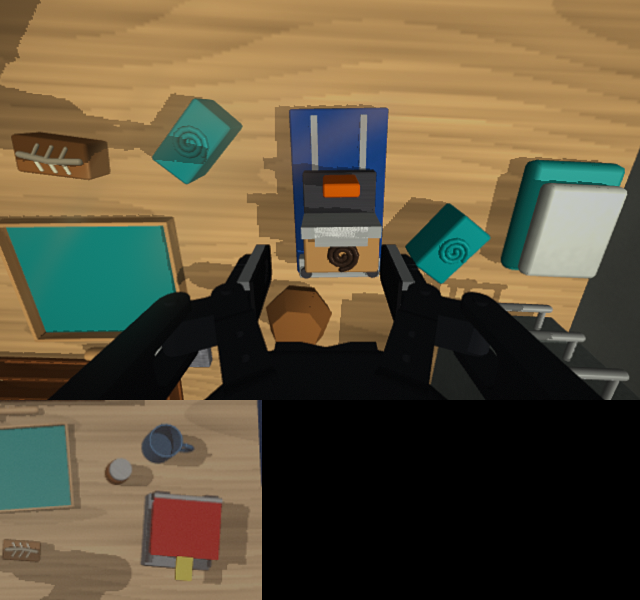

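The guard is shut, with the tab where it was. In the wrist view the vise bed's near corners are (290,109) and (388,109), the handle top is (323–360, 178–197), and the ammonite is at (343,255).

Run:
```python
from h import *
c=cal('wrist')
for n,u,v,z in(('bed-',290,109,25),('bed+',388,109,25),('h1',323,178,90),('h2',359,178,90),('h3',323,196,90),('h4',360,196,90),('plateL',302,227,89),('plateR',382,227,89),('amm',343,255,80),('bedfarL',300,276,41),('bedfarR',379,276,41)): print(n,at(c,u,v,z).round(1))
i=get_image('wrist')['color'] if 0 else cv2.imread('pics/wrist.png')
cv2.imwrite('pics/c6.png',cv2.resize(i[95:285,270:410],None,fx=3,fy=3,interpolation=cv2.INTER_CUBIC))
```

```text
bed- [392.2 290.2  25. ]
bed+ [386.5 406.9  25. ]
h1 [459.  333.2  90. ]
h2 [457.2 370.9  90. ]
h3 [478.7 334.1  90. ]
h4 [476.8 373.7  90. ]
plateL [516.3 312.4  89. ]
plateR [511.9 401.4  89. ]
amm [553.8 361.3  80. ]
bedfarL [610.3 308.2  41. ]
bedfarR [605.  416.7  41. ]
```

View pics/c6.png

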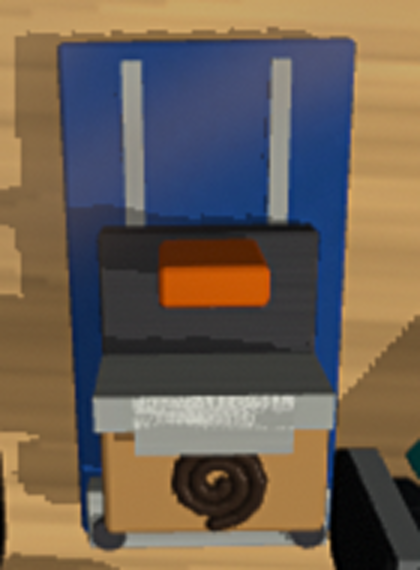

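Run:
```python
from h import *
plan((471.5,353.3,160,92.9),(471.5,353.3,70,92.9))
```

```text
from [468.4 336.2 250.7] 92.8
[[0, 0, -0.001, -2, 8, 45], [0, 0, -0.002, -4, 17, 91], [0, 0, -0.002, -4, 17, 136], [0, 0, -0.002, -4, 17, 181]]
```

Request:
carry_out --pt "0 0 0 -2 8 45 0.4" --pt "0 0 0 -4 17 91 0.4" --pt "0 0 0 -4 17 136 0.4" --pt "0 0 0 -4 17 181 0.4" --pt "0 0 0 -4 17 181 0.4"

```text
clock: 13.48
position: [469.9, 351.8, 66.1]
ee_rot: [-0.024, 1.0, -0.003, -0.003]
contact_force: [0.7, 0.2, 1.2]
gripper_width: 59.9
grasp_force: 0.0
```

Request:
carry_out --pt "0 0 0 0 0 0 0.4" --pt "0 0 0 0 0 0 -0.2" --pt "0 0 0 0 0 0 -0.2" --pt "0 0 0 0 0 0 -0.2" --pt "0 0 0 0 0 0 -0.2"

```text
clock: 14.1
position: [472.3, 352.9, 72.3]
ee_rot: [-0.026, 1.0, -0.0, 0.001]
contact_force: [0.8, -5.8, 5.8]
gripper_width: 39.2
grasp_force: 62.8
```

Request:
carry_out --pt "0 0 0 10 0 0 -0.2" --pt "0 0 0 24 0 0 -0.2" --pt "0 0 0 38 0 0 -0.2" --pt "0 0 0 50 0 0 -0.2" --pt "0 0 0 60 0 0 -0.2"

```text
clock: 14.72
position: [412.6, 349.2, 72.3]
ee_rot: [-0.026, 1.0, -0.001, 0.001]
contact_force: [4.9, -9.0, 8.5]
gripper_width: 39.1
grasp_force: 63.0
```

Request:
carry_out --pt "0 0 0 3 0 0 -0.2" --pt "0 0 0 6 0 0 -0.2" --pt "0 0 0 8 0 0 -0.2" --pt "0 0 0 8 0 0 -0.2"

```text
clock: 15.22
position: [408.0, 348.9, 72.3]
ee_rot: [-0.026, 1.0, -0.0, 0.003]
contact_force: [18.6, -12.2, 1.4]
gripper_width: 39.2
grasp_force: 62.3
```

The jaw travelled 64 mm and now stands at its stop (18 N). Releasing; next the block.

Request:
carry_out --pt "0 0 0 -1 0 0 0.4" --pt "0 0 0 -1 0 0 0.4" --pt "0 0 0 -1 0 -40 0.4" --pt "0 0 0 -1 0 -80 0.4" --pt "0 0 0 -1 0 -110 0.4"

```text
clock: 15.85
position: [404.4, 351.7, 181.8]
ee_rot: [-0.025, 1.0, 0.001, 0.001]
contact_force: [0.1, -1.1, -0.7]
gripper_width: 59.9
grasp_force: 0.0
```

Request:
carry_out --pt "0 0 0 0 0 0 1" --pt "0 0 0 0 0 0 1" --pt "0 0 0 0 0 0 1"

```text
clock: 16.23
position: [404.0, 350.3, 178.3]
ee_rot: [-0.025, 1.0, -0.001, -0.001]
contact_force: [0.2, -0.2, -0.3]
gripper_width: 85.3
grasp_force: 0.0
```

Run:
```python
from h import *
print(read_state()['joints'][5])
plan((480,353,182,137),(553,358,182,182.9))
```

```text
-2.5382961114026648
from [404.  350.3 178.3] 92.9
[[0, 0, -0.154, -15, 0, -1], [0, 0, -0.308, -30, 0, -1], [0, 0, -0.462, -46, -1, -2], [0, 0, -0.616, -61, -1, -3], [0, 0, -0.77, -76, -1, -4]]
[[0, 0, -0.16, -11, -10, 0], [0, 0, -0.32, -21, -20, 0], [0, 0, -0.481, -32, -30, 0], [0, 0, -0.641, -43, -40, 0], [0, 0, -0.801, -53, -50, 0]]
```

Request:
carry_out --pt "0 0 -0.15 -15 0 -1 1" --pt "0 0 -0.31 -30 0 -1 1" --pt "0 0 -0.46 -46 -1 -2 1" --pt "0 0 -0.62 -61 -1 -3 1" --pt "0 0 -0.77 -76 -1 -4 1"

```text
clock: 16.85
position: [480.6, 353.2, 182.0]
ee_rot: [-0.401, 0.916, -0.001, -0.001]
contact_force: [0.0, 0.2, -0.9]
gripper_width: 85.1
grasp_force: 0.0
```

Request:
carry_out --pt "0 0 -0.16 -11 -10 0 1" --pt "0 0 -0.32 -21 -20 0 1" --pt "0 0 -0.48 -32 -30 0 1" --pt "0 0 -0.64 -43 -40 0 1" --pt "0 0 -0.8 -53 -50 0 1"

```text
clock: 17.48
position: [553.4, 357.9, 181.8]
ee_rot: [0.726, -0.688, -0.0, 0.001]
contact_force: [0.2, -0.1, -0.4]
gripper_width: 85.5
grasp_force: 0.0
```

Request:
carry_out --pt "0 0 0 0 0 0 1" --pt "0 0 0 0 0 0 1" --pt "0 0 0 0 0 0 1"

```text
clock: 17.85
position: [552.6, 358.1, 183.2]
ee_rot: [0.724, -0.69, -0.0, 0.0]
contact_force: [0.3, 0.5, 0.8]
gripper_width: 85.3
grasp_force: 0.0
```

Run:
```python
from h import *
i=snap('wrist');s=snap('side');c=cal('wrist')
print(read_state()['position'],proj(c,[553,358,80]),[proj(c,[553+a,358+b,80]).round() for a in(-25,25) for b in(-45,45)])
plan((553,358,62,182.9))
cv2.imwrite('pics/m7.png',np.vstack([i['color'],cv2.copyMakeBorder(cv2.resize(s['color'][250:390,180:390],(300,200)),0,0,0,340,0)]))
```

```text
[552.77082281 358.17065644 183.43527721] [324.54254119 203.73177763] [array([358., 153.]), array([349., 252.]), array([297., 150.]), array([295., 249.])]
from [552.8 358.2 183.4] -177.2
[[0, 0, -0.001, 0, 0, 40], [0, 0, -0.001, 0, 0, 81], [0, 0, -0.002, 0, 0, 121]]
```

View pics/m7.png

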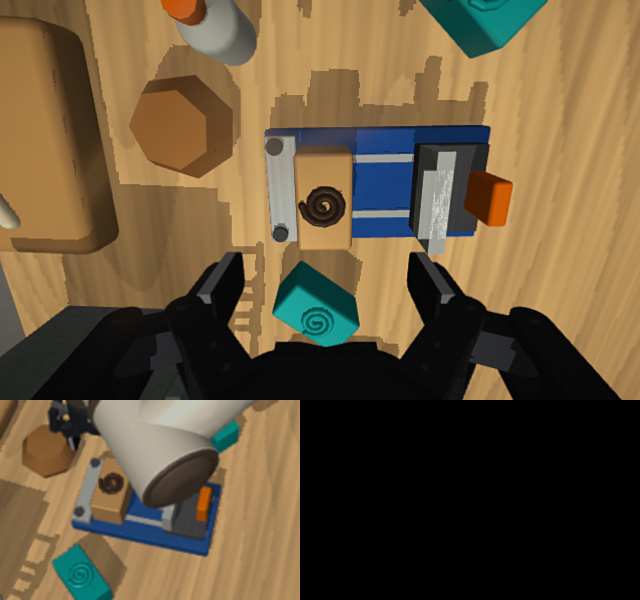

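The wrist view shows the sand block's top at (296–352,147–250), as predicted, with the jaw wide open on the right. Descending and gripping.

Request:
carry_out --pt "0 0 0 0 0 40 1" --pt "0 0 0 0 0 80 1" --pt "0 0 0 0 0 120 1" --pt "0 0 0 0 0 120 1" --pt "0 0 0 0 0 120 1"

```text
clock: 18.58
position: [554.1, 358.9, 65.1]
ee_rot: [0.724, -0.689, 0.0, -0.001]
contact_force: [-0.6, 0.3, 0.5]
gripper_width: 85.4
grasp_force: 0.0
```

Request:
carry_out --pt "0 0 0 0 0 0 -0.1" --pt "0 0 0 0 0 0 -0.1" --pt "0 0 0 0 0 0 -0.1" --pt "0 0 0 0 0 0 -0.1"

```text
clock: 19.08
position: [554.3, 358.9, 65.4]
ee_rot: [0.724, -0.689, 0.0, -0.002]
contact_force: [0.4, 0.1, 5.8]
gripper_width: 48.7
grasp_force: 65.1
```

Request:
carry_out --pt "0 0 0 0 0 -10 -0.1" --pt "0 0 0 0 0 -30 -0.1" --pt "0 0 0 0 0 -70 -0.1" --pt "0 0 0 0 0 -110 -0.1" --pt "0 0 0 0 0 -110 -0.1"

```text
clock: 19.7
position: [554.1, 359.0, 176.3]
ee_rot: [0.724, -0.69, 0.0, -0.003]
contact_force: [0.4, -0.5, -6.1]
gripper_width: 49.0
grasp_force: 64.1
```

Run:
```python
from h import *
s=read_state();print(s['joints'])
plan((620,200,190,182.5),(651,61,190,182.1))
```

```text
[ 8.19370310e-01  4.91861282e-01  1.69204775e-03  6.90457885e-05
 -1.07459239e+00 -7.70416854e-01]
from [554.1 359.  176.3] -177.2
[[0, 0, 0.001, 41, -15, -3], [0, 0, 0.003, 81, -29, -7], [0, 0, 0.004, 122, -44, -10], [0, 0, 0.005, 162, -58, -14], [0, 0, 0.008, 209, -66, -14]]
[[0, 0, 0.002, 47, -8, 0], [0, 0, 0.005, 93, -17, 0]]
```

Request:
carry_out --pt "0 0 0 41 -15 -5 -0.1" --pt "0 0 0 81 -29 -10 -0.1" --pt "0 0 0 122 -44 -15 -0.1" --pt "0 0 0 162 -58 -15 -0.1" --pt "0 0 0.01 209 -66 -15 -0.1"

```text
clock: 20.32
position: [628.1, 151.1, 184.7]
ee_rot: [0.721, -0.693, -0.002, 0.002]
contact_force: [-0.3, 0.0, -5.1]
gripper_width: 49.3
grasp_force: 63.9
```

Request:
carry_out --pt "0 0 0 47 -8 0 -0.1" --pt "0 0 0.005 93 -17 0 -0.1" --pt "0 0 0.005 93 -17 40 -0.1" --pt "0 0 0.005 93 -17 80 -0.1" --pt "0 0 0.005 93 -17 120 -0.1"

```text
clock: 20.95
position: [647.5, 59.4, 64.1]
ee_rot: [0.718, -0.696, -0.002, 0.002]
contact_force: [0.1, -0.6, -4.5]
gripper_width: 48.9
grasp_force: 64.1
```

Request:
carry_out --pt "0 0 0 0 0 0 -0.1" --pt "0 0 0 0 0 0 -0.1" --pt "0 0 0 0 0 0 -0.1"

```text
clock: 21.32
position: [651.2, 60.8, 70.3]
ee_rot: [0.719, -0.695, 0.001, -0.002]
contact_force: [0.1, -0.2, -6.0]
gripper_width: 49.1
grasp_force: 64.6
```

Run:
```python
from h import *
s=read_state();print(s['position'],s['contact_force'])
i=snap('side');c=cal('side');print([proj(c,P).round() for P in([651,3,20],[651,61,70])])
t=snap('top')
cv2.imwrite('pics/m8.png',np.vstack([cv2.resize(i['color'][140:300,180:400],(660,300)) if 0 else cv2.resize(i['color'][140:280,190:400],(450,300)),cv2.resize(t['color'][100:260,230:470],(450,300))]))
```

```text
[651.21161497  60.76591706  70.33703126] [ 0.09040957 -0.15716757 -5.99821589]
[array([270., 197.]), array([262., 202.])]
```

View pics/m8.png

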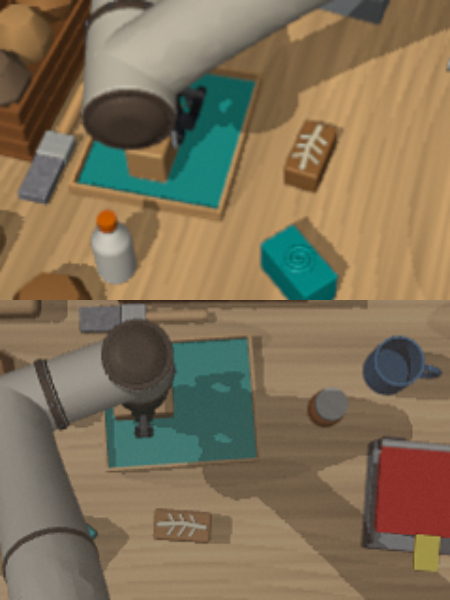

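The block hangs inside the tray's left half. The bone block is still on the bench, at top crop (182,525). Lowering.

Request:
carry_out --pt "0 0 0 0 0 12 -0.1" --pt "0 0 0 0 0 18 -0.1" --pt "0 0 0 0 0 20 -0.1" --pt "0 0 0 0 0 20 -0.1" --pt "0 0 0 0 0 20 -0.1"

```text
clock: 22.05
position: [650.3, 60.4, 48.5]
ee_rot: [0.719, -0.695, 0.0, -0.0]
contact_force: [-0.6, 0.6, -5.4]
gripper_width: 49.0
grasp_force: 64.8
```

Request:
carry_out --pt "0 0 0 0 0 1 -0.1" --pt "0 0 0 0 0 2 -0.1" --pt "0 0 0 0 0 2 -0.1"

```text
clock: 22.42
position: [649.9, 60.3, 46.2]
ee_rot: [0.719, -0.695, -0.0, 0.0]
contact_force: [0.7, 0.6, -4.8]
gripper_width: 48.9
grasp_force: 64.8
```

Request:
carry_out --pt "0 0 0 0 0 1 -0.1" --pt "0 0 0 0 0 1 -0.1" --pt "0 0 0 0 0 1 -0.1"

```text
clock: 22.8
position: [650.1, 60.3, 45.6]
ee_rot: [0.719, -0.695, 0.0, -0.0]
contact_force: [-0.5, -0.6, -4.1]
gripper_width: 49.1
grasp_force: 65.1
```

Request:
carry_out --pt "0 0 0 0 0 1 -0.1" --pt "0 0 0 0 0 1 -0.1" --pt "0 0 0 0 0 1 -0.1"

```text
clock: 23.18
position: [650.1, 60.2, 45.4]
ee_rot: [0.719, -0.695, 0.0, -0.0]
contact_force: [-3.9, -0.9, 5.7]
gripper_width: 48.8
grasp_force: 66.1
```

Request:
carry_out --pt "0 0 0 0 0 0 1" --pt "0 0 0 0 0 0 1" --pt "0 0 0 0 0 -20 1" --pt "0 0 0 0 0 -65 1" --pt "0 0 0 0 0 -125 1"

```text
clock: 23.8
position: [649.5, 60.2, 168.8]
ee_rot: [0.719, -0.695, -0.001, 0.001]
contact_force: [1.7, -0.0, -0.6]
gripper_width: 85.6
grasp_force: 0.0
```

Run:
```python
from h import *
plan((461,3,150,175.3),start=(650,60,170,182.1))
```

```text
from [650.  60. 170.] 182.1
[[0, 0, 0.03, 13, 48, 5], [0, 0, 0.059, 25, 95, 10], [0, 0, 0.089, 38, 143, 15], [0, 0, 0.119, 50, 191, 20]]
```

Request:
carry_out --pt "0 0 0.03 13 48 0 1" --pt "0 0 0.06 25 95 5 1" --pt "0 0 0.09 38 143 10 1" --pt "0 0 0.12 50 191 15 1" --pt "0 0 0.12 50 191 15 1"

```text
clock: 24.42
position: [457.3, 2.7, 154.0]
ee_rot: [-0.676, 0.737, 0.001, -0.001]
contact_force: [0.8, 0.3, 0.7]
gripper_width: 85.2
grasp_force: 0.0
```

Request:
carry_out --pt "0 0 0 0 0 0 1" --pt "0 0 0 0 0 0 1" --pt "0 0 0 0 0 0 1"

```text
clock: 24.8
position: [461.8, 4.2, 154.2]
ee_rot: [-0.676, 0.737, -0.0, 0.0]
contact_force: [0.1, -0.5, -0.9]
gripper_width: 85.1
grasp_force: 0.0
```

Run:
```python
from h import *
i=snap('wrist');t=snap('top');c=cal('wrist');print(read_state()['position'],proj(c,[461,3,38]))
cv2.imwrite('pics/m9.png',np.vstack([i['color'],cv2.copyMakeBorder(cv2.resize(t['color'][90:250,230:470],(300,200)),0,0,0,340,0)]))
```

```text
[461.3081784    4.01553088 154.11344969] [325.71672911 197.97800701]
```

View pics/m9.png

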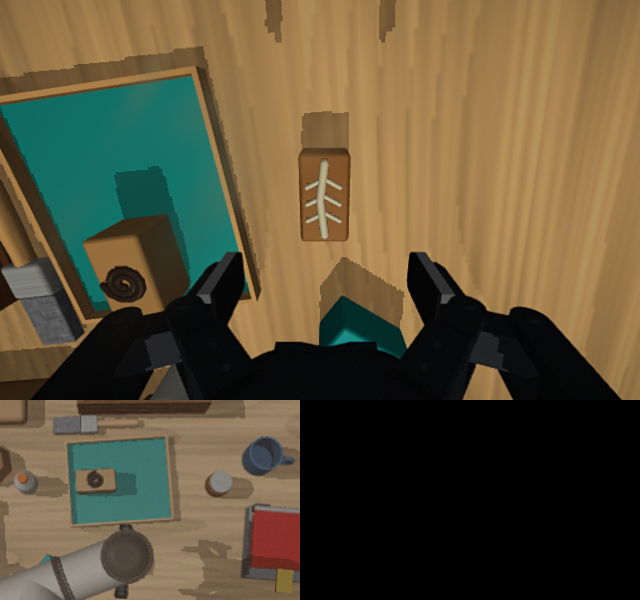

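The bone block's top is at (300–350,157–241), centred and aligned under the gripper. The finished block lies flat in the tray, face up.

Request:
carry_out --pt "0 0 0 0 0 50 1" --pt "0 0 0 0 0 100 1" --pt "0 0 0 0 0 128 1" --pt "0 0 0 0 0 128 1" --pt "0 0 0 0 0 128 1"

```text
clock: 25.52
position: [461.8, 4.2, 27.2]
ee_rot: [-0.676, 0.737, -0.0, 0.001]
contact_force: [0.1, -0.5, 0.3]
gripper_width: 85.3
grasp_force: 0.0
```

Request:
carry_out --pt "0 0 0 0 0 0 -0.2" --pt "0 0 0 0 0 0 -0.2" --pt "0 0 0 0 0 0 -0.2" --pt "0 0 0 0 0 0 -0.2"

```text
clock: 26.02
position: [462.1, 4.2, 27.7]
ee_rot: [-0.676, 0.737, -0.001, 0.002]
contact_force: [-0.3, 0.2, 5.6]
gripper_width: 44.8
grasp_force: 62.6
```

Request:
carry_out --pt "0 0 0 0 0 -15 -0.2" --pt "0 0 0 0 0 -50 -0.2" --pt "0 0 0 0 0 -90 -0.2" --pt "0 0 0 0 0 -110 -0.2" --pt "0 0 0 0 0 -110 -0.2"

```text
clock: 26.65
position: [461.2, 4.1, 137.6]
ee_rot: [-0.676, 0.737, -0.001, 0.002]
contact_force: [-0.6, -0.8, -2.0]
gripper_width: 45.1
grasp_force: 62.4
```

Run:
```python
from h import *
print(read_state()['position'])
plan((651,-57,135,182.1),(651,-57,55,182.1))
```

```text
[461.22194305   4.0963901  137.61538305]
from [461.2   4.1 137.6] 175.1
[[0, 0, -0.031, 11, -49, 1], [0, 0, -0.061, 22, -97, 1], [0, 0, -0.092, 33, -146, 2], [0, 0, -0.123, 45, -194, 3], [0, 0, -0.123, 45, -194, 43]]
[[0, 0, -0.0, 0, 0, 40]]
```

Request:
carry_out --pt "0 0 -0.03 11 -49 0 -0.2" --pt "0 0 -0.06 22 -97 0 -0.2" --pt "0 0 -0.09 33 -146 0 -0.2" --pt "0 0 -0.12 45 -194 0 -0.2" --pt "0 0 -0.12 45 -194 40 -0.2"

```text
clock: 27.28
position: [655.1, -58.7, 96.3]
ee_rot: [0.719, -0.695, 0.003, -0.003]
contact_force: [-0.1, 0.8, -4.8]
gripper_width: 44.7
grasp_force: 62.6
```

Request:
carry_out --pt "0 0 0 0 0 30 -0.2" --pt "0 0 0 0 0 48 -0.2" --pt "0 0 0 0 0 52 -0.2" --pt "0 0 0 0 0 52 -0.2" --pt "0 0 0 0 0 52 -0.2"

```text
clock: 27.9
position: [651.1, -57.5, 45.9]
ee_rot: [0.719, -0.695, 0.001, -0.001]
contact_force: [-0.5, -0.3, -2.4]
gripper_width: 44.9
grasp_force: 62.5
```

Request:
carry_out --pt "0 0 0 0 0 4 -0.2" --pt "0 0 0 0 0 8 -0.2" --pt "0 0 0 0 0 10 -0.2" --pt "0 0 0 0 0 10 -0.2" --pt "0 0 0 0 0 10 -0.2"

```text
clock: 28.52
position: [650.3, -57.7, 34.3]
ee_rot: [0.719, -0.695, 0.0, -0.0]
contact_force: [-0.6, -0.3, -3.8]
gripper_width: 44.6
grasp_force: 62.6
```

Request:
carry_out --pt "0 0 0 0 0 1 -0.2" --pt "0 0 0 0 0 1 -0.2" --pt "0 0 0 0 0 2 -0.2" --pt "0 0 0 0 0 2 -0.2"

```text
clock: 29.02
position: [650.3, -57.7, 32.9]
ee_rot: [0.719, -0.695, 0.0, -0.0]
contact_force: [-1.9, 0.2, 0.9]
gripper_width: 44.8
grasp_force: 62.9
```

Request:
carry_out --pt "0 0 0 0 0 0 1" --pt "0 0 0 0 0 0 1" --pt "0 0 0 0 0 -20 1" --pt "0 0 0 0 0 -80 1" --pt "0 0 0 0 0 -140 1"

```text
clock: 29.65
position: [650.1, -57.8, 173.6]
ee_rot: [0.719, -0.695, -0.0, 0.0]
contact_force: [1.8, -0.2, -0.1]
gripper_width: 85.2
grasp_force: 0.0
```

Run:
```python
from h import *
t=snap('top')
plan((520,180,180,137),(408,349,180,92.9),start=(650,-58,173,182.1))
plan((408,349,72,92.9),start=(408,349,180,92.9))
```

```text
from [650. -58. 173.] 182.1
[[0, 0, 0.157, -49, 24, -1], [0, 0, 0.315, -97, 48, -3], [0, 0, 0.472, -146, 73, -4], [0, 0, 0.63, -194, 97, -6], [0, 0, 0.787, -243, 121, -7]]
[[0, 0, 0.154, -9, 39, 0], [0, 0, 0.308, -19, 79, 0], [0, 0, 0.462, -28, 118, 0], [0, 0, 0.616, -38, 158, 0], [0, 0, 0.77, -47, 197, 0]]
from [408. 349. 180.] 92.9
[[0, 0, -0.0, 0, 0, 54], [0, 0, -0.0, 0, 0, 108]]
```

Request:
carry_out --pt "0 0 0.16 -49 24 0 0.4" --pt "0 0 0.31 -97 48 -3 0.4" --pt "0 0 0.47 -146 73 -4 0.4" --pt "0 0 0.63 -194 97 -6 0.4" --pt "0 0 0.79 -243 121 -7 0.4"

```text
clock: 30.32
position: [520.4, 182.6, 179.7]
ee_rot: [-0.394, 0.919, 0.0, 0.001]
contact_force: [0.8, 1.8, 0.9]
gripper_width: 59.8
grasp_force: 0.0
```

Request:
carry_out --pt "0 0 0.15 -9 39 0 0.4" --pt "0 0 0.31 -19 79 0 0.4" --pt "0 0 0.46 -28 118 0 0.4" --pt "0 0 0.62 -38 158 0 0.4" --pt "0 0 0.77 -47 197 0 0.4"

```text
clock: 30.95
position: [409.2, 351.7, 179.5]
ee_rot: [-0.02, 1.0, 0.0, 0.0]
contact_force: [0.4, -0.0, 0.2]
gripper_width: 59.9
grasp_force: 0.0
```

Request:
carry_out --pt "0 0 0 0 0 0 0.4" --pt "0 0 0 0 0 0 0.4" --pt "0 0 0 0 0 0 0.4"

```text
clock: 31.32
position: [410.4, 349.7, 179.3]
ee_rot: [-0.022, 1.0, -0.0, 0.0]
contact_force: [0.8, -0.4, 0.1]
gripper_width: 59.7
grasp_force: 0.0
```

Run:
```python
from h import *
plan((408,349,72,92.9))
i=snap('wrist');t=snap('top');c=cal('wrist');print(proj(c,[408,349,90]))
cv2.imwrite('pics/m10.png',np.vstack([i['color'][:,:],cv2.copyMakeBorder(cv2.resize(t['color'][90:250,230:470],(300,200)),0,0,0,340,0)]))
```

```text
from [410.4 349.7 179.3] 92.5
[[0, 0, -0.003, 1, 0, 54], [0, 0, -0.007, 2, -1, 107]]
[324.50483413 206.96312496]
```

View pics/m10.png

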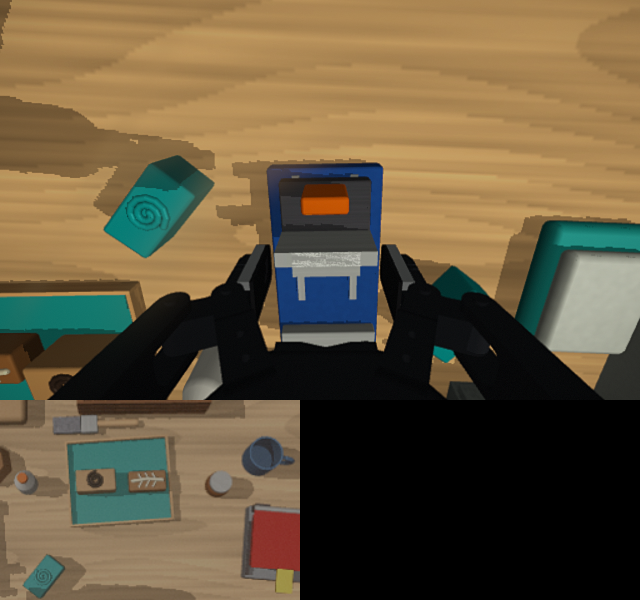

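Both blocks lie flat in the tray, face up. The handle is at (325,205), as predicted, and the vise is empty. Next I pinch the handle and close the jaw.

Request:
carry_out --pt "0 0 0 1 0 50 0.4" --pt "0 0 0 2 -1 100 0.4" --pt "0 0 0 2 -1 107 0.4" --pt "0 0 0 2 -1 107 0.4" --pt "0 0 0 2 -1 107 0.4"

```text
clock: 32.05
position: [409.1, 350.6, 74.4]
ee_rot: [-0.023, 1.0, 0.002, 0.001]
contact_force: [-1.3, -0.1, -0.6]
gripper_width: 59.8
grasp_force: 0.0
```

Request:
carry_out --pt "0 0 0 0 0 0 -0.2" --pt "0 0 0 0 0 0 -0.2" --pt "0 0 0 0 0 0 -0.2" --pt "0 0 0 0 0 0 -0.2"

```text
clock: 32.55
position: [408.5, 348.8, 74.3]
ee_rot: [-0.023, 1.0, -0.0, 0.001]
contact_force: [-0.5, -3.1, 5.9]
gripper_width: 39.1
grasp_force: 62.2
```

Request:
carry_out --pt "0 0 0 -10 0 0 -0.2" --pt "0 0 0 -24 0 0 -0.2" --pt "0 0 0 -38 0 0 -0.2" --pt "0 0 0 -50 0 0 -0.2" --pt "0 0 0 -60 0 0 -0.2"

```text
clock: 33.17
position: [468.1, 352.5, 74.3]
ee_rot: [-0.023, 1.0, 0.0, 0.0]
contact_force: [-4.6, 1.3, 6.0]
gripper_width: 39.0
grasp_force: 62.2
```

Request:
carry_out --pt "0 0 0 -3 0 0 -0.2" --pt "0 0 0 -6 0 0 -0.2" --pt "0 0 0 -7 0 0 -0.2" --pt "0 0 0 -7 0 0 -0.2"

```text
clock: 33.67
position: [473.5, 352.8, 74.3]
ee_rot: [-0.023, 1.0, 0.0, -0.001]
contact_force: [-9.1, 1.3, 8.6]
gripper_width: 39.0
grasp_force: 62.4
```

Request:
carry_out --pt "0 0 0 -2 0 0 -0.2" --pt "0 0 0 -3 0 0 -0.2" --pt "0 0 0 -3 0 0 -0.2"

```text
clock: 34.05
position: [473.5, 352.8, 74.3]
ee_rot: [-0.023, 1.0, -0.0, -0.003]
contact_force: [-19.7, 3.0, 13.3]
gripper_width: 39.0
grasp_force: 63.1
```

Request:
carry_out --pt "0 0 0 -3 0 0 0.4" --pt "0 0 0 -3 0 0 0.4" --pt "0 0 0 -3 0 -30 0.4" --pt "0 0 0 -3 0 -80 0.4" --pt "0 0 0 -3 0 -120 0.4"

```text
clock: 34.67
position: [481.6, 352.5, 194.3]
ee_rot: [-0.022, 1.0, 0.0, 0.001]
contact_force: [0.2, 0.7, -1.2]
gripper_width: 59.5
grasp_force: 0.0
```

Request:
carry_out --pt "0 0 0 20 -50 -30 0.4" --pt "0 0 0 40 -100 -60 0.4" --pt "0 0 0 50 -150 -60 0.4" --pt "0 0 0 50 -150 -60 0.4"

```text
clock: 35.17
position: [437.0, 197.6, 253.4]
ee_rot: [-0.021, 1.0, 0.001, 0.001]
contact_force: [0.3, 0.8, -0.1]
gripper_width: 60.1
grasp_force: 0.0
```

Run:
```python
from h import *
print(read_state()['position'])
i=snap('side');t=snap('top')
cv2.imwrite('pics/m11.png',np.vstack([cv2.resize(i['color'],(480,300)),cv2.resize(t['color'],(480,300))]))
```

```text
[437.04671627 197.63059124 253.4163074 ]
```

View pics/m11.png

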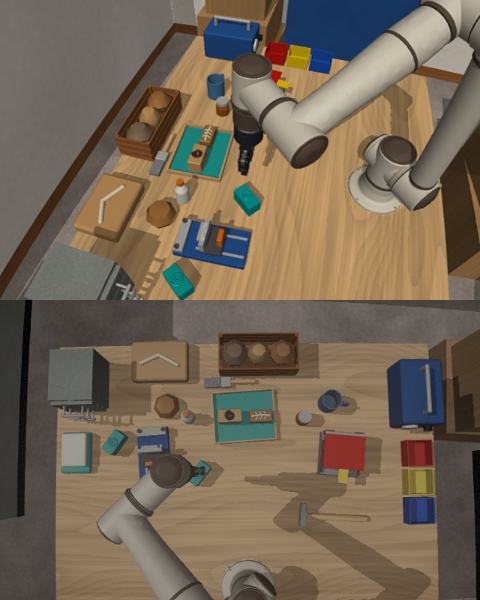

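The jaw sits against its closed stop (-20 N with no further movement). Guard shut, blocks flat in the tray, nothing else disturbed, and no other loose blocks in view. Handing in.

```bash
python3 -c "
from bench import *
print(job_done())"
```

```text
the job is handed in; nothing more can be done
None
```

The job is done and handed in at 35 s: toggle thrown to green and guard shut, the finished block and the bone block (the only loose one found) flat in the tray face up, and the empty vise closed.

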